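Lock the shaft of a bench gear drive

TASK

Lock the shaft of the gear drive: with the fingertips, push the brass disc round by its red pegs until its slot lines up with the steel bar, then push the bar by its yellow head through the slot until it is fully home, with the head against the guide. Keep the bar down on the drive, never lifting it, leave the things standing around undisturbed, and finish with the hand clear.

Things in the scene. Friction and masses are not known exactly. Their poses are not given: they have to be found in the camera images.
- drive: Green gear drive fixed to the bench, a low box with a flat dark steel top 50 mm above the bench. Origin on the disc's vertical axis, at bench level; x is the direction in which the bar is pushed, z up. The box spans x -265 to 85, y -60 to 60 mm; a ribbed grey motor, 48 mm thick, sticks out from x 85 to 175 mm (top 50 mm high).
- guide (a point): Blue guide bridge fixed on the drive, through which the bar slides: this point is the middle of its rear face, where the head stops, 50 mm above the bench. 45 mm long (drive x -99 to -54), 43 mm wide, top 74 mm above the bench; tunnel 19 mm wide.
- keeper (a point): Middle of the gap between two blue keeper cheeks fixed beyond the disc, which take the bar's nose: drive x 53 to 77, |y| 11 to 24 mm, tops 68 mm above the bench. This point lies 50 mm above the bench.
- disc (a joint): Angle (rad) of the brass locking disc about its vertical axis, growing anticlockwise seen from above. At 0 the slot lies along the drive's x, lined up with the bar; half a turn either way it is lined up as well. It turns freely both ways, and stays where it is left: it needs about 0.1 N m (3 N at a peg). While the bar is in the slot it cannot be turned.
- disc_top (a point): Centre of the disc's top face, 68 mm above the bench; its x axis lies along the slot. The disc is 96 mm across, 16 mm thick, with a slot 22 mm wide right across its middle.
- peg_a (a point): Centre of the top of one red peg on the disc: upright, 12 mm thick, standing 32 mm above the disc's top (from 68 to 100 mm above the bench), 36 mm from the disc's axis, at right angles to the slot, on the disc's +y side.
- peg_b (a point): The same for the other red peg, on the opposite (-y) side of the disc.
- bar_head (a point): Centre of the rear face of the loose locking bar's yellow head, 72.5 mm above the bench; x points along the bar to its nose. The head is 36 mm wide, 12 mm thick and 45 mm tall (50 to 95 mm above the bench). Fully home, the head's front meets the guide and this point lies at x = -111 mm in the drive's frame.
- bar_nose (a point): Tip of the bar's rounded nose, 178 mm ahead of the head's rear face, 58 mm above the bench; it starts inside the guide. The bar is steel, 16 x 16 mm, about 0.4 kg, lying flat on the drive; it slides with a few newtons.
- bushing_at (a point): Bystander: underside centre of a copper bushing, 24 mm across, 22 mm tall, loose on the drive's top.
- socket_at (a point): Bystander: underside centre of a steel socket, 20 mm across, 26 mm tall, loose on the drive's top.
- oil: Bystander: amber oil bottle, 48 mm across, 110 mm tall; origin under its centre.
- mug: Bystander: blue mug, 80 mm across, 85 mm tall; origin under its centre.
- wrench: Bystander: steel wrench lying on the bench, 160 mm long along its x.
- driver: Bystander: orange screwdriver lying on the bench, 170 mm long along its x.
- tin: Bystander: open aluminium tin, 70 x 90 x 30 mm; origin under its centre.
There are look-alikes about, which are no part of the job. Of the things shaped like the part that bears bar_head, the bare steel one is meant.

How it is judged:
On the way, in this order (a step that is already met when the one before it is completed fails the run):
1. the disc's slot is lined up with the bar (angle between the x axis of disc_top and the x axis of drive, either way round below 0.13 rad), for 0.2 s.
2. the bar is through the slot and fully home (x of bar_head in the frame of drive above -0.115 m and y of bar_head in the frame of drive between -0.006 and 0.006 m and z of bar_head in the frame of drive below 0.08 m and angle between the x axis of bar_head and the x axis of drive, either way round below 0.12 rad), for 0.2 s.
At the end, for the whole second after the job is handed in: The bar lies flat on the drive, through the disc's slot, its head within 4 mm of the guide (bar within 6 mm sideways and 0.12 rad of the drive's x); the slot is within 0.13 rad of the bar's direction and the disc is still (all of step 2 and angle between the x axis of disc_top and the x axis of drive, either way round below 0.13 rad and velocity of joint disc between -0.05 and 0.05 rad/s and height (world z) of bar_head below 0.08 m); the robot touches nothing.
It fails at once if the bar is lifted off the drive or tipped (height (world z) of bar_head above 0.085 m or angle between bar_head's own z axis and vertical above 0.2 rad).
It fails at once if a bystander is moved more than 20 mm or tipped over (distance of any of bushing_at, socket_at, oil, mug, wrench, driver, tin from where it was at the start of the episode above 0.02 m or angle between any of oil, mug, bushing_at, socket_at's own z axis and vertical above 0.5 rad).
It also fails if it takes over 58 s, if anything falls off the work surface, if the arm or the gripper's body presses on something with over 40 N, if the wrist force passes 120 N, or if a joint passes its speed limit or range.

ROBOT

A 6-joint arm with a two-finger parallel gripper is mounted at the origin on the work surface. World frame = base frame: x ahead of the robot, y to its left, z up, the work surface at z = 0. Lengths are in m, angles in rad, forces in N, time in s.
With the tool pointing down it reaches from about 0.35 to 0.975 m from the base axis. Payload 4.9 kg.
Tool frame: the origin (TCP) lies at the very end of the fingers, on their centre line; the grasp point (between the pads) lies 19 mm behind it (ctrl.pinch_z is the distance from the TCP to the grasp point, in m); z points along the fingers, y is the direction in which the jaws open and shut (so a half turn about z gives the same grasp; the last joint's range is limited). The gripper opens to 85 mm and grips with 20 to 120 N. Pads are 22 mm wide; open, the fingers measure 114 mm over their backs; the gripper's body (76 mm by 85 mm) begins 54 mm behind the grasp point. The pads swing forward as they close: fully open they stand 13 mm farther back than shut.
Start: joints at [-1.421, 0.053, 1.613, -0, 1.476, -0.119], TCP at [0.166, -0.603, 0.231] pointing down, gripper open.
Joint ranges: [-3.01, 3.01], [-1.01, 2.22], [0.06, 2.58], [-1.02, 4.17], [0.09, 2.62], [-3.14, 3.14]. Speed limits (rad/s): [2.57, 2.57, 3.14, 3.14, 3.14, 3.14].

INTERFACE

Orientations are given as a rotation vector (axis times angle).
In Python, from station import ctrl gives the robot as it stands.
- The arm moves only by the tool carry_out, never from a script. Its argument "series" is a list of rows, each a list of 7 numbers: the shift along the world's x, y, z each as a share of 0.025 m, from -1 to 1, then the turn, a rotation vector about the world's x, y, z each as a share of 0.1 rad, from -1 to 1, then the opening, from 0 (shut) to 1 (fully open). A call has 1 to 12 rows; each row shifts and turns the commanded pose from where the row before left it; what a row does not reach is not made up. A row lasts 1/10 s, in which the tool goes at most 50 mm and 8.59 degrees, less where a joint would pass 70% of its speed; a pose out of reach is approached as far as the arm can. A call with a number of a shift or a turn outside -1 to 1 is refused whole. A call with a gripper value outside its range is refused whole. The fingers move at their own pace and stop on an object; "grip_force" is the grip in N (left out, the last holds). Time passes only in rows, so rows that do not move let the fingers close. It gives the time, the measured TCP pose, the force and the opening at its end, in the units of the state.
- ctrl.get_obs(): the state, without advancing time (a new reading comes with each control period).
- ctrl.get_image(name): name is "side" or "top" or "wrist"; returns a dict with "frame" (420x560x3 uint8, blue, green, red), "fx", "fy", "cx", "cy" (pixels), "R" (3x3) and "t" (3): a world point X has camera coordinates R X + t; the wrist camera has in their place "hand_eye" (4x4, takes a point from camera to tool coordinates, whose origin is the TCP and whose axes are the flange's). Camera axes: x right, y down, z forward; pixel columns grow to the right and rows downward; lengths in m; the calibration is good to about 2 mm. A picture is of the moment at which its call begins: read the wrist's pose just before it. There is no depth.
- ctrl.finish_job(): hands the job in, once; it reports no verdict.
Trained networks look in a picture, given as the dict that the camera call returned (one of the last four; its "shot" number tells which), for a name from the list of things; names that differ only in an ending like _2 or _b are one class to them, and where a whole thing is asked for, a point or a joint stands for the part that bears it (a point fixed in the world has none). Each returns a list of dicts, best first, with "p" (0 to 1); they miss things now and then, are a little off and sometimes report something else, mostly with a low value. They report only what shows in the picture. A call takes as long as a camera call. They do not tell look-alikes from the thing itself.
- ctrl.trace(picture, name): "mask" (420x560 bool, what is visible of it) and "rect" ([left, top, width, height] as shares, 0 to 1, of the picture: columns of its width, rows of its height, round what is visible of it).
- ctrl.mark_of(picture, name): "position" ([column, row] as shares, 0 to 1, of the picture: columns of its width, rows of its height: a listed point, or the origin of a listed thing).
The state is a dict: "t": time; "q": joint angles; "dq": joint speeds; "effort": joint torques, N m; "tool_pos": TCP position; "tool_rot": TCP orientation; "contact_force": force on the tool from outside, world axes, zero at the start; "wrist_torque": the same for the moment, N m; "opening": finger opening in m.
Only numpy, scipy, OpenCV 4.12 (cv2) and the standard library are available. Lean on these libraries where they do the work, as an engineer would, in place of code of your own. Each camera call takes 0.05 s, during which the arm holds its last target.

## Working session

There is one attempt and no reset: what is moved stays moved. The work goes in short steps, Python scripts to look and compute and a tool call to move; the robot and the scene stay as the last step left them, time stands still between calls to the robot, and variables do not carry over. Pictures are saved under pics/ and viewed, and the job is handed in when it is done.

Besides the shell and the picture viewer there is one more tool, called after "Call:" in YAML: its name, and indented under it one key for each argument. carry_out: Moves the arm, as the interface text tells. Shift numbers are shares of 0.025 m and turn numbers shares of 0.1 rad, none past 1 either way. Its arguments: {"type":"object","properties":{"series":{"type":"array"},"grip_force":{"type":"number"}},"required":["series"]}

```bash
ls; mkdir -p pics; cat > h.py <<'E'
import numpy as np, cv2, pickle
from station import ctrl
def snap(n,tag):
    p=ctrl.get_image(n); cv2.imwrite(f'pics/{tag}.png',p['frame']); return p
def px(pt,X):
    c=np.array(pt['R'])@np.array(X,float)+np.array(pt['t']).ravel()
    return np.array([pt['fx']*c[0]/c[2]+pt['cx'],pt['fy']*c[1]/c[2]+pt['cy']])
def toz(p,uv,z):
    R=np.array(p['R']);t=np.array(p['t']).ravel()
    d=R.T@np.array([(uv[0]-p['cx'])/p['fx'],(uv[1]-p['cy'])/p['fy'],1]); o=-R.T@t
    return o+d*(z-o[2])/d[2]
E
python3 - <<'E'
from h import *
o=ctrl.get_obs(); print(o['t'],o['tool_pos'],o['tool_rot'],o['opening'])
Z={'disc_top':.068,'peg_a':.1,'peg_b':.1,'bar_head':.0725,'bar_nose':.058,'guide':.05,'keeper':.05,'drive':0,'bushing_at':.05,'socket_at':.05,'oil':0,'mug':0,'tin':0,'wrench':0,'driver':0}
for n in ('top','side'):
    p=snap(n,n+'0')
    print(n,p['fx'],p['cx'],p['cy'],-np.array(p['R']).T@np.array(p['t']).ravel())
    for k in Z:
        for m in ctrl.mark_of(p,k)[:4]:
            uv=np.array(m['position'])*[560,420]
            print(k,round(m['p'],2),uv.round(0),toz(p,uv,Z[k]).round(4))
E
```

```text
pics
0.0 [ 0.16586772 -0.60193424  0.23002676] [-3.11115706e+00 -4.20653344e-01  8.36225657e-05] 0.0856177183845242
top 526.272575495702 276.2307754254609 207.38780978547686 [ 0.44663743 -0.02852712  1.34710795]
disc_top 0.75 [214. 212.] [0.5456 0.1306 0.068 ]
peg_a 0.79 [225. 216.] [0.5341 0.1014 0.1   ]
peg_a 0.64 [196. 203.] [0.5663 0.1691 0.1   ]
peg_b 0.79 [225. 216.] [0.5341 0.1014 0.1   ]
peg_b 0.64 [196. 203.] [0.5663 0.1691 0.1   ]
bar_head 0.81 [383. 306.] [ 0.3097 -0.2703  0.0725]
bar_head 0.72 [373. 192.] [ 0.5844 -0.2578  0.0725]
bar_head 0.64 [314. 181.] [ 0.6151 -0.1146  0.0725]
bar_head 0.56 [382. 111.] [ 0.7834 -0.2882  0.0725]
bar_nose 0.91 [347. 169.] [ 0.6442 -0.1972  0.058 ]
bar_nose 0.91 [315. 318.] [ 0.2831 -0.1064  0.058 ]
bar_nose 0.73 [238. 201.] [0.5729 0.0722 0.058 ]
bar_nose 0.62 [383. 263.] [ 0.4098 -0.2764  0.058 ]
guide 0.76 [255. 200.] [0.574  0.0317 0.05  ]
keeper 0.81 [187. 218.] [0.5351 0.2014 0.05  ]
drive 0.91 [219. 215.] [0.5423 0.1259 0.    ]
bushing_at 0.2 [313. 178.] [ 0.6238 -0.1131  0.05  ]
socket_at 0.37 [282. 208.] [ 0.5518 -0.0358  0.05 
[... 784 characters left out ...]
.] [ 0.5729 -0.1775  0.0725]
bar_nose 0.98 [344. 195.] [ 0.408  -0.1828  0.058 ]
bar_nose 0.93 [396. 232.] [ 0.2892 -0.036   0.058 ]
guide 0.58 [265. 246.] [0.5731 0.0359 0.05  ]
keeper 0.85 [273. 298.] [0.5298 0.1924 0.05  ]
drive 0.63 [271. 296.] [0.5444 0.136  0.    ]
bushing_at 0.48 [296. 298.] [0.4866 0.1891 0.05  ]
socket_at 0.49 [279. 228.] [ 0.5528 -0.0346  0.05  ]
socket_at 0.24 [274. 297.] [0.529  0.1912 0.05  ]
oil 0.59 [199. 320.] [0.6734 0.2207 0.    ]
mug 0.75 [200. 240.] [ 0.7437 -0.0295  0.    ]
tin 0.79 [336. 305.] [0.412  0.1467 0.    ]
wrench 0.94 [212. 266.] [0.6896 0.061  0.    ]
driver 0.8 [316. 260.] [0.4621 0.0115 0.    ]
driver 0.23 [296. 298.] [0.4934 0.1373 0.    ]
```

```bash
python3 -c "
import cv2
for n in('top','side'):
    a=cv2.imread(f'pics/{n}0.png')
    cv2.imwrite(f'pics/{n}0z.png',cv2.resize(a[110:320,140:420] if n=='top' else a[140:350,160:440],None,fx=2.8,fy=2.8,interpolation=2))
"
```

```text
(no output)
```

View pics/top0z.png

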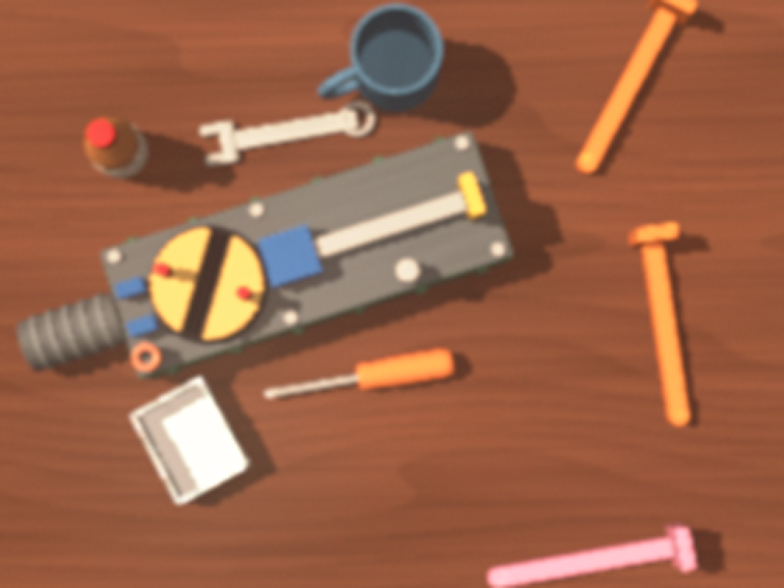

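View pics/side0z.png

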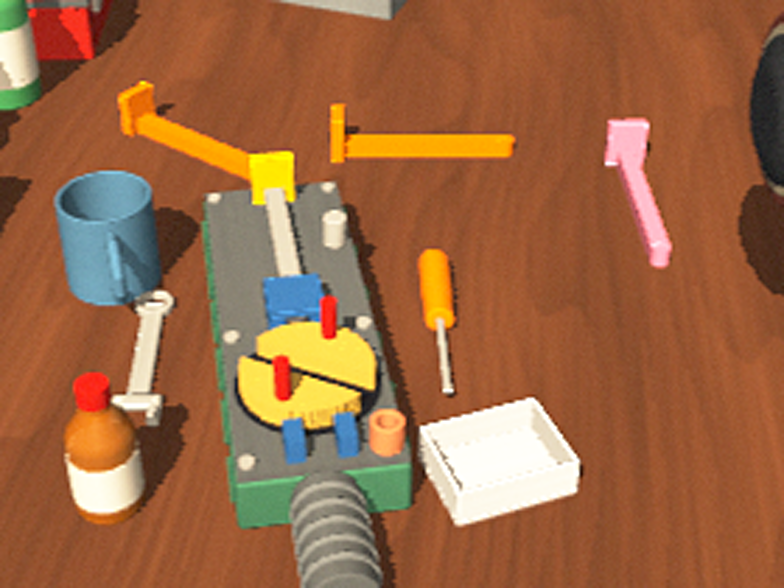

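View pics/top0.png

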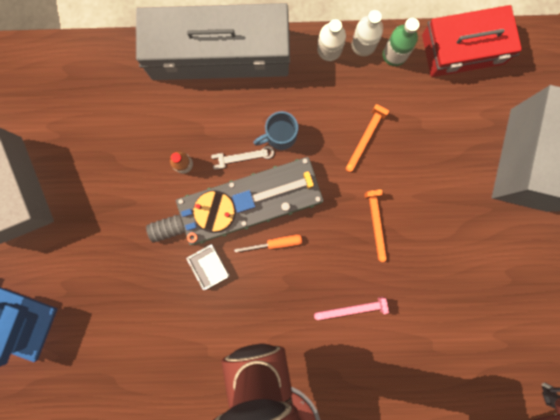

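The top view shows the yellow-headed steel bar on the drive at about px (309,180), with the disc at (214,212). The slot needs roughly 50–60° clockwise. The socket stands beside the bar and the bushing sits by the keeper. The pink and orange bars are decoys. Next I fit the drive pose from both views.

```bash
cat > fit.py <<'E'
from h import *
from scipy.optimize import least_squares
def ellipse_mask(p,name):
    r=ctrl.trace(p,name); return r
def main():
    P={n:ctrl.get_image(n) for n in('top','side')}
    obs=[]
    L={'disc_top':(0,0,.068),'guide':(-.099,0,.05),'keeper':(.065,0,.05),'drive':(0,0,0)}
    for n,p in P.items():
        for k,X in L.items():
            ms=ctrl.mark_of(p,k)
            if ms and ms[0]['p']>.4: obs.append((n,k,np.array(ms[0]['position'])*[560,420],X))
    for n,p in P.items():
        ms=ctrl.trace(p,'drive')
        m=ms[0]['mask'].astype(np.uint8)*255; cv2.imwrite(f'pics/mask_{n}.png',m)
        P[n]['mask']=m
    def w(q,X):
        c,s=np.cos(q[2]),np.sin(q[2]); return [q[0]+c*X[0]-s*X[1],q[1]+s*X[0]+c*X[1],X[2]]
    f=lambda q:np.concatenate([px(P[n],w(q,X))-uv for n,k,uv,X in obs])
    r=least_squares(f,[.545,.133,1.83],loss='soft_l1',f_scale=1.5)
    print(r.x, np.degrees(r.x[2]))
    for (n,k,uv,X),e in zip(obs,f(r.x).reshape(-1,2)): print(n,k,e.round(1))
    for n,p in P.items():
        im=cv2.resize(p['frame'],None,fx=1,fy=1).copy()
        for z,pts in((.05,[(-.265,-.06),(.085,-.06),(.085,.06),(-.265,.06)]),(.074,[(-.099,-.0215),(-.054,-.0215),(-.054,.0215),(-.099,.0215)]),(.068,[(.048*np.cos(a),.048*np.sin(a)) for a in np.linspace(0,6.28,40)])):
            pp=np.array([px(p,w(r.x,(*a,z))) for a in pts])
            cv2.polylines(im,[np.round(pp*16).astype(int)],True,(255,255,0),1,cv2.LINE_AA,4)
        a=im[150:250,160:340] if n=='top' else im[190:330,220:320]
        cv2.imwrite(f'pics/ov_{n}.png',cv2.resize(a,None,fx=4.2,fy=4.2,interpolation=2))
if __name__=='__main__': main()
E
python3 fit.py
```

```text
[0.54551601 0.13710535 1.83068959] 104.89078683314533
top disc_top [ 2.4 -1.3]
top guide [-1.  -0.2]
top keeper [2.5 1. ]
top drive [-5.7  3.2]
side disc_top [-3.9  1. ]
side guide [0.8 0.5]
side keeper [-0.5 -0.7]
side drive [ 0.5 -0.3]
```

View pics/ov_top.png

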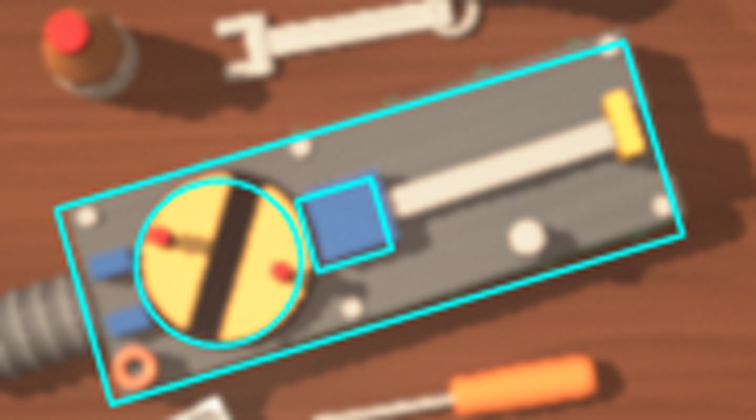

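View pics/ov_side.png

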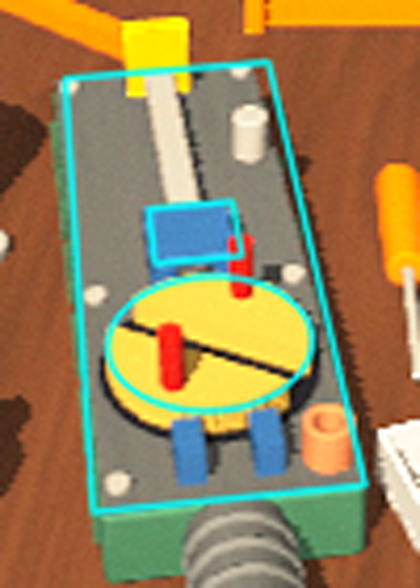

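Overlay agrees to about 1 px (2–3 mm). Plan: with the fingers shut and the tool aligned to the drive, come down beyond the far peg and push it straight along drive −x.

Call:
carry_out:
  series:
    - [0.48,0.98,-0.04,0,0,-0.09,0]
    - [0.48,0.98,-0.04,0,0,0,0]
    - [0.48,0.98,-0.04,0,0,0,0]
    - [0.48,0.98,-0.04,0,0,0,0]
    - [0.48,0.98,-0.04,0,0,0,0]
    - [0.48,0.98,-0.04,0,0,0,0]
    - [0.48,0.98,-0.04,0,0,0,0]
    - [0.48,0.98,-0.04,0,0,0,0]
    - [0.48,0.98,-0.04,0,0,0,0]
    - [0.48,0.98,-0.04,0,0,0,0]
    - [0.48,0.98,-0.04,0,0,0,0]
    - [0.48,0.98,-0.04,0,0,0,0]

```text
t: 3.4
tool_pos: [0.3103, -0.3075, 0.2194]
tool_rot: [3.115, 0.407, 0.001]
contact_force: [-0.5, -2.0, -0.7]
opening: -0.0002
```

Call:
carry_out:
  series:
    - [0.48,0.98,-0.04,0,0,0,0]
    - [0.48,0.98,-0.04,0,0,0,0]
    - [0.48,0.98,-0.04,0,0,0,0]
    - [0.48,0.98,-0.04,0,0,0,0]
    - [0.48,0.98,-0.04,0,0,0,0]
    - [0.48,0.98,-0.04,0,0,0,0]
    - [0.48,0.98,-0.04,0,0,0,0]
    - [0.48,0.98,-0.04,0,0,0,0]
    - [0.48,0.98,-0.04,0,0,0,0]
    - [0.48,0.98,-0.04,0,0,0,0]
    - [0,0,0,0,0,0,0]

```text
t: 4.5
tool_pos: [0.4306, -0.0614, 0.2093]
tool_rot: [-3.114, -0.413, -0.0]
contact_force: [-0.6, -0.2, -1.3]
opening: 0.0001
```

```bash
python3 - <<'E'
from h import *
o=ctrl.get_obs(); p=snap('wrist','w1'); print(o['t'],o['tool_pos'],o['tool_rot']); print(np.array(p['hand_eye']).round(3),p['fx'],p['cx'],p['cy'])
E
```

```text
4.5 [ 0.43059442 -0.06143455  0.2093007 ] [-3.11354914e+00 -4.13112271e-01 -4.27433714e-04]
[[-0.    -0.954 -0.3    0.078]
 [ 1.     0.    -0.001 -0.001]
 [ 0.001 -0.3    0.954 -0.142]
 [ 0.     0.     0.     1.   ]] 342.25653842586433 276.0791242469013 204.03226555306978
```

View pics/w1.png

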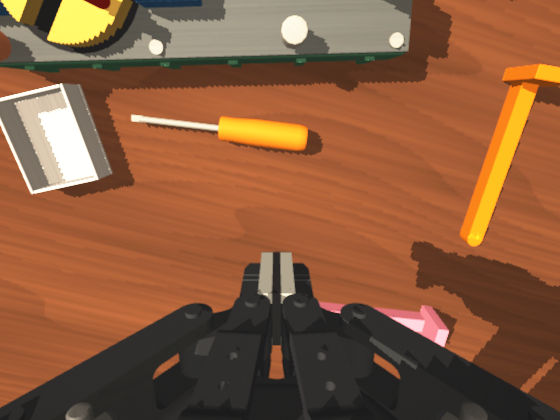

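The wrist view shows the closed fingertips at px (277,290), the near drive edge, the tin, and the driver below the tool. Next I move so the wrist camera looks at the disc.

Call:
carry_out:
  series:
    - [0.33,0.92,0,0,0,0,0]
    - [0.33,0.92,0,0,0,0,0]
    - [0.33,0.92,0,0,0,0,0]
    - [0.33,0.92,0,0,0,0,0]
    - [0.33,0.92,0,0,0,0,0]
    - [0.33,0.92,0,0,0,0,0]
    - [0.33,0.92,0,0,0,0,0]
    - [0.33,0.92,0,0,0,0,0]
    - [0,0,0,0,0,0,0]

```text
t: 5.45
tool_pos: [0.4965, 0.1212, 0.2094]
tool_rot: [-3.115, -0.409, -0.0]
contact_force: [-1.3, 1.0, 0.2]
opening: 0.0004
```

```bash
cat >> h.py <<'E'
from scipy.spatial.transform import Rotation as Ro
def wsnap(tag):
    o=ctrl.get_obs(); p=ctrl.get_image('wrist'); cv2.imwrite(f'pics/{tag}.png',p['frame'])
    T=np.eye(4);T[:3,:3]=Ro.from_rotvec(o['tool_rot']).as_matrix();T[:3,3]=o['tool_pos']
    C=np.linalg.inv(T@np.array(p['hand_eye'])); p['R']=C[:3,:3];p['t']=C[:3,3]
    return o,p
def w(q,X):
    c,s=np.cos(q[2]),np.sin(q[2]); return [q[0]+c*X[0]-s*X[1],q[1]+s*X[0]+c*X[1],X[2]]
def todrive(q,X):
    d=np.array(X[:2])-q[:2]; c,s=np.cos(q[2]),np.sin(q[2]); return np.array([c*d[0]+s*d[1],-s*d[0]+c*d[1]])
E
python3 - <<'E'
from h import *
o,p=wsnap('w2'); print(o['t'],o['tool_pos'],o['tool_rot'])
Z={'disc_top':.068,'peg_a':.1,'bar_head':.0725,'bar_nose':.058,'guide':.05,'keeper':.05,'drive':0,'bushing_at':.05,'socket_at':.05}
q=[.5455,.136,1.8307]
for k in Z:
    for m in ctrl.mark_of(p,k)[:3]:
        uv=np.array(m['position'])*[560,420]; X=toz(p,uv,Z[k])
        print(k,round(m['p'],2),uv.round(0),X.round(4),todrive(q,X).round(4))
E
```

```text
5.45 [0.49649571 0.12116444 0.20943418] [-3.11466334e+00 -4.09359835e-01 -2.51260735e-04]
disc_top 0.95 [277. 126.] [0.5495 0.1352 0.068 ] [-0.0018 -0.0037]
peg_a 0.94 [320. 158.] [0.5377 0.0997 0.1   ] [-0.0331  0.0168]
peg_a 0.56 [234. 104.] [0.5589 0.1694 0.1   ] [ 0.0288 -0.0216]
peg_a 0.2 [200. 127.] [0.5371 0.1895 0.1   ] [ 0.0538 -0.0056]
bar_head 0.89 [549. 407.] [ 0.3439 -0.2158  0.0725] [-0.2882  0.2852]
guide 0.8 [394. 123.] [0.5766 0.0384 0.05  ] [-0.1023 -0.0049]
keeper 0.64 [200. 127.] [0.5296 0.199  0.05  ] [ 0.065  -0.0008]
drive 0.73 [278. 124.] [0.5464 0.1338 0.    ] [-0.0023 -0.0003]
bushing_at 0.82 [201. 179.] [0.4849 0.1896 0.05  ] [0.0673 0.0448]
socket_at 0.59 [465. 170.] [ 0.5539 -0.038   0.05  ] [-0.1703  0.0366]
socket_at 0.23 [234. 103.] [0.5567 0.1751 0.05  ] [ 0.0349 -0.0209]
```

View pics/w2.png

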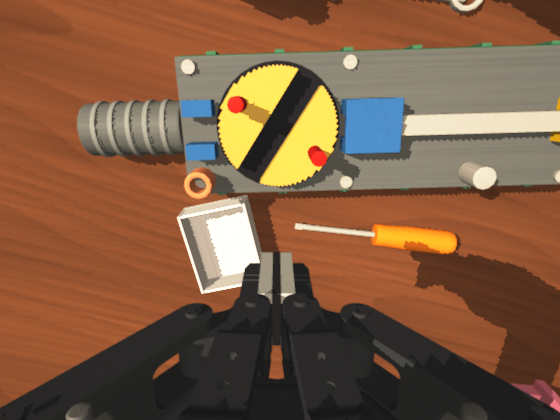

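Good view: disc centre about (278,125), pegs (236,104) and (318,157), guide at (373,125), bar along row 123. Now I refine the drive yaw from its long edges.

```bash
python3 - <<'E'
from h import *
import json
o=ctrl.get_obs(); o,p=wsnap('w2b')
im=p['frame']
pickle.dump({k:(np.array(v) if not isinstance(v,(int,float)) else v) for k,v in p.items()},open('w2.pkl','wb'))
g=cv2.cvtColor(im,cv2.COLOR_BGR2HSV)
cv2.imwrite('pics/w2z.png',cv2.resize(im[30:215,160:560],None,fx=2,fy=2,interpolation=2))
for q in ([.5485,.135,1.8307],[.5485,.135,1.86]):
    a=im.copy()
    for z,pts in((.05,[(-.265,-.06),(.085,-.06),(.085,.06),(-.265,.06)]),(.074,[(-.099,-.0215),(-.054,-.0215),(-.054,.0215),(-.099,.0215)]),(.068,[(.048*np.cos(t),.048*np.sin(t)) for t in np.linspace(0,6.28,40)])):
        pp=np.array([px(p,w(q,(*b,z))) for b in pts])
        cv2.polylines(a,[np.round(pp*16).astype(int)],True,(255,255,0),1,cv2.LINE_AA,4)
    cv2.imwrite(f'pics/w2ov{q[2]}.png',cv2.resize(a[30:215,160:560],None,fx=2,fy=2,interpolation=2))
E
```

```text
(no output)
```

View pics/w2ov1.8307.png

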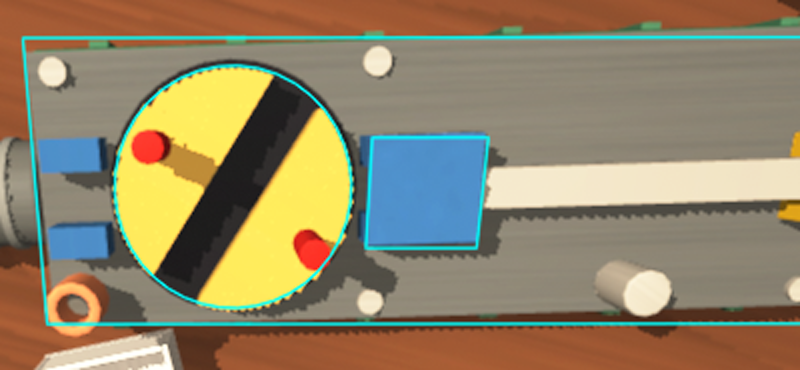

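View pics/w2ov1.86.png

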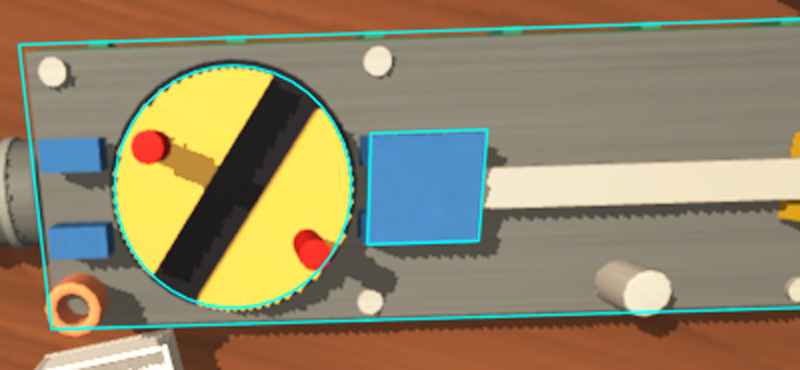

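Yaw fits at about 1.853 rad, with the disc axis at (0.5485, 0.135). Move to beyond the far peg and descend.

Call:
carry_out:
  series:
    - [0.62,0.79,0,0,0,0.21,0]
    - [0.62,0.79,0,0,0,0,0]
    - [0.62,0.79,0,0,0,0,0]
    - [0.62,0.79,0,0,0,0,0]
    - [0,0,-0.8,0,0,0,0]
    - [0,0,-0.8,0,0,0,0]
    - [0,0,-0.8,0,0,0,0]
    - [0,0,-0.8,0,0,0,0]
    - [0,0,-0.8,0,0,0,0]
    - [0,0,-0.8,0,0,0,0]
    - [0,0,-0.36,0,0,0,0]
    - [0,0,0,0,0,0,0]

```text
t: 7.2
tool_pos: [0.5568, 0.1991, 0.0786]
tool_rot: [3.11, 0.439, -0.005]
contact_force: [-0.2, 0.2, 0.1]
opening: -0.0
```

```bash
python3 - <<'E'
from h import *
o,p=wsnap('w3'); print(o['t'],o['tool_pos'],o['contact_force'],todrive([.5485,.135,1.853],o['tool_pos']), 2*np.arctan2(o['tool_rot'][1],o['tool_rot'][0]))
E
```

```text
7.2 [0.55680568 0.19914136 0.07859434] [-0.22412715  0.2435325   0.10411011] [ 0.05929128 -0.02583876] 0.2807280880841767
```

View pics/w3.png

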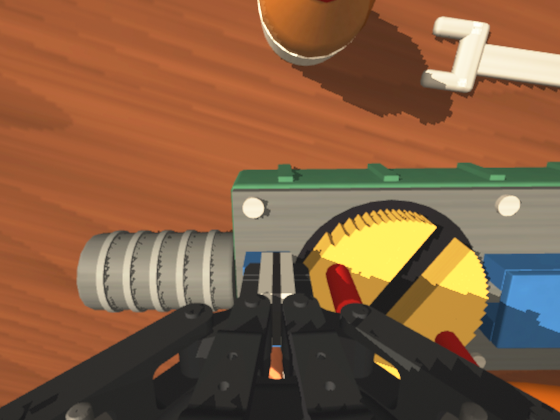

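The finger is beside the far peg (peg top at about (340,270), fingertip at (277,275)). Push in drive −x, first stage.

Call:
carry_out:
  series:
    - [0.1,-0.27,0,0,0,0,0]
    - [0.1,-0.27,0,0,0,0,0]
    - [0.1,-0.27,0,0,0,0,0]
    - [0.1,-0.27,0,0,0,0,0]
    - [0,0,0,0,0,0,0]

```text
t: 7.75
tool_pos: [0.5744, 0.1802, 0.0829]
tool_rot: [-3.094, -0.434, -0.034]
contact_force: [20.3, 29.5, -14.7]
opening: 0.0
```

```bash
python3 - <<'E'
from h import *
o,p=wsnap('w4'); print(o['t'],o['tool_pos'],o['contact_force'],todrive([.5485,.135,1.853],o['tool_pos']))
for m in ctrl.mark_of(p,'peg_a')[:3]:
    uv=np.array(m['position'])*[560,420]; X=toz(p,uv,.1); print(m['p'],uv,X,todrive([.5485,.135,1.853],X))
E
```

```text
7.75 [0.57441783 0.18023565 0.08285803] [ 20.29976901  29.49310336 -14.65517706] [ 0.03622891 -0.03748953]
0.84 [307.384 311.304] [0.56851108 0.1653917  0.1       ] [ 0.02361699 -0.02768278]
0.66 [507.696  91.602] [0.67233966 0.12469906 0.1       ] [-0.04437946 -0.11607254]
```

View pics/w4.png

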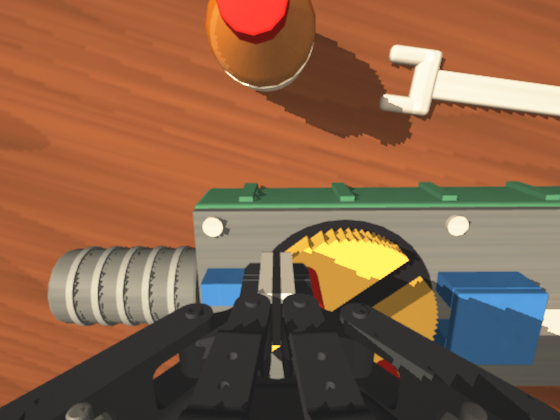

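The force is 36 N and radial: the peg has jammed by friction against the flat, straight-moving face. The disc has turned about 16°. I'll back off and push tangentially instead, turning the tool with the disc.

Call:
carry_out:
  series:
    - [-0.15,0.3,0,0,0,0,0]
    - [-0.15,0.3,0,0,0,0,0]
    - [0,0,0,0,0,0,0]

```text
t: 8.15
tool_pos: [0.561, 0.1878, 0.0814]
tool_rot: [3.11, 0.441, 0.002]
contact_force: [-0.6, -0.1, 0.1]
opening: -0.0001
```

```bash
python3 - <<'E'
from h import *
q=[.5485,.135,1.853]
o,p=wsnap('w5'); print(o['t'],o['q'],o['tool_pos'],o['tool_rot'],o['contact_force'],todrive(q,o['tool_pos']))
for k,z in (('peg_a',.1),('disc_top',.068)):
  for m in ctrl.mark_of(p,k)[:3]:
    uv=np.array(m['position'])*[560,420]; X=toz(p,uv,z); print(k,m['p'],uv,X,todrive(q,X))
t=snap('top','t5'); cv2.imwrite('pics/t5z.png',cv2.resize(t['frame'][150:280,140:320],None,fx=4,fy=4,interpolation=2))
E
```

```text
8.15 [ 1.97408994e-01  1.11457541e-01  1.81268127e+00 -2.03028752e-04
  1.21601106e+00  1.48651618e+00] [0.56099418 0.18782206 0.08141953] [3.11036011e+00 4.41108923e-01 2.27952356e-03] [-0.567513   -0.06078172  0.11747154] [ 0.04725335 -0.02670948]
disc_top 0.6 [366.688 304.92 ] [0.5480716  0.13539488 0.068     ] [0.00049856 0.00030149]
disc_top 0.56 [526.904  71.694] [0.67468436 0.11044466 0.068     ] [-0.05872295 -0.11435503]
```

View pics/w5.png

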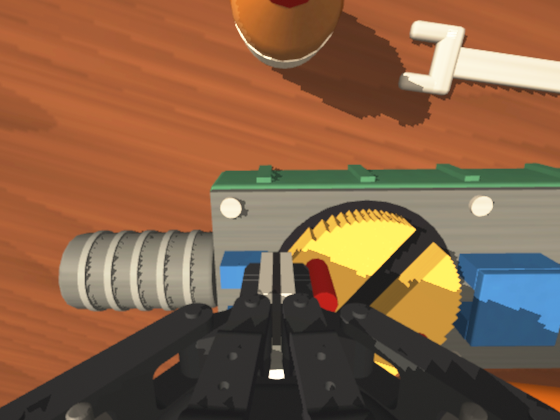

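```bash
cat > ang.py <<'E'
from h import *
q=[.5485,.135,1.853]
def overlay(p,deg,tag,crop=None,f=2):
    a=p['frame'].copy(); t=np.radians(deg)
    def D(x,y,z): return px(p,w(q,(np.cos(t)*x-np.sin(t)*y,np.sin(t)*x+np.cos(t)*y,z)))
    L=[]
    for s in(-.011,.011):
        e=(.048**2-.011**2)**.5; L.append([D(-e,s,.068),D(e,s,.068)])
    for y in(.036,-.036): L.append([D(.006*np.cos(b),y+.006*np.sin(b),.1) for b in np.linspace(0,6.28,20)])
    L.append([D(.048*np.cos(b),.048*np.sin(b),.068) for b in np.linspace(0,6.28,40)])
    for l in L: cv2.polylines(a,[np.round(np.array(l)*16).astype(int)],False,(255,0,255),1,cv2.LINE_AA,4)
    if crop: a=a[crop[1]:crop[3],crop[0]:crop[2]]
    cv2.imwrite(f'pics/{tag}.png',cv2.resize(a,None,fx=f,fy=f,interpolation=2))
E
python3 - <<'E'
from ang import *
o,p=wsnap('w6')
overlay(p,40,'w6_40',(200,170,560,420)); 
print(toz(p,(325,300),.1),todrive(q,toz(p,(325,300),.1)))
E
```

```text
[0.56347067 0.16783254 0.1       ] [ 0.02736489 -0.02352147]
```

View pics/w6_40.png

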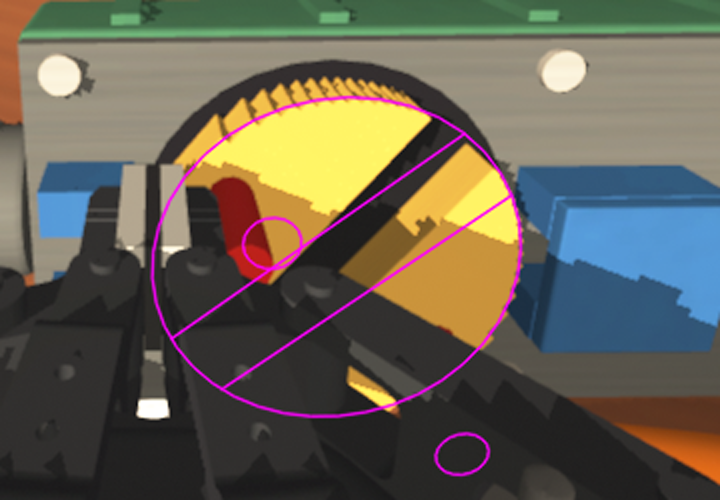

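Slot is now about 49° off, with the peg at −41° in the drive frame. I'll reposition and turn the tool +0.86 rad so the finger face meets the peg tangentially.

Call:
carry_out:
  series:
    - [-0.41,0.19,0,0,0,0,0]
    - [-0.41,0.19,0,0,0,0,0]
    - [0,0,0,0,0,1,0]
    - [0,0,0,0,0,1,0]
    - [0,0,0,0,0,1,0]
    - [0,0,0,0,0,1,0]
    - [0,0,0,0,0,1,0]
    - [0,0,0,0,0,1,0]
    - [0,0,0,0,0,1,0]
    - [0,0,0,0,0,1,0]
    - [0,0,0,0,0,0.6,0]
    - [0,0,0,0,0,0,0]

```text
t: 9.6
tool_pos: [0.5388, 0.197, 0.0798]
tool_rot: [-2.644, -1.696, 0.002]
contact_force: [-0.1, -0.3, -0.1]
opening: -0.0002
```

```bash
python3 - <<'E'
from ang import *
o,p=wsnap('w7'); print(o['t'],o['tool_pos'],o['tool_rot'],o['contact_force'],todrive(q,o['tool_pos']), 2*np.arctan2(o['tool_rot'][1],o['tool_rot'][0]))
overlay(p,49.4,'w7o',None,1.4)
E
```

```text
9.6 [0.53882785 0.19695574 0.0798143 ] [-2.64397525e+00 -1.69649631e+00  1.92260184e-03] [-0.10137616 -0.30505273 -0.13578117] [ 0.06219845 -0.00796343] -5.142225163661085
```

View pics/w7o.png

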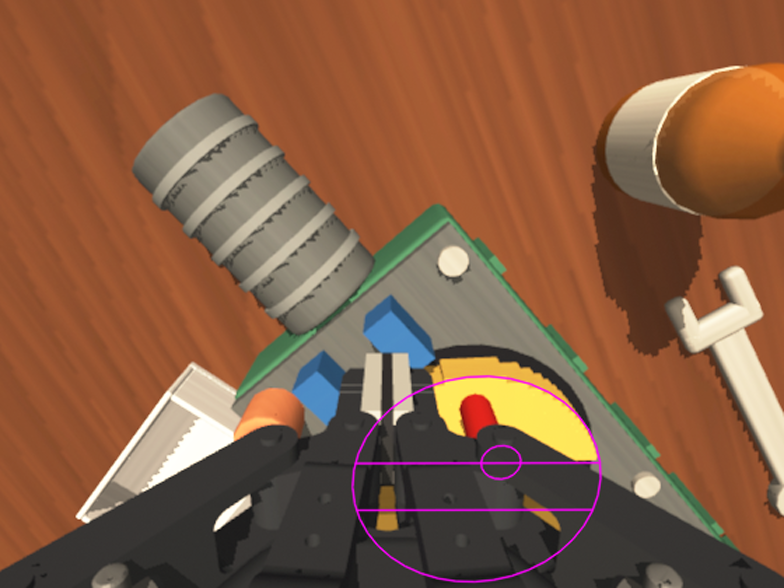

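Call:
carry_out:
  series:
    - [-0.02,-0.35,0,0,0,0,0]
    - [-0.02,-0.36,0,0,0,0,0]
    - [0.15,-0.07,0,0,0,0,0]
    - [0.15,-0.07,0,0,0,0,0]
    - [0,0,0,0,0,0,0]

```text
t: 10.15
tool_pos: [0.5466, 0.1753, 0.0801]
tool_rot: [-2.645, -1.695, 0.001]
contact_force: [-0.3, 0.3, 0.5]
opening: 0.0002
```

```bash
python3 - <<'E'
from ang import *
o,p=wsnap('w8'); print(o['t'],o['tool_pos'],o['tool_rot'],o['contact_force'],todrive(q,o['tool_pos']))
overlay(p,49.4,'w8o',None,1.4)
s=snap('side','s8'); overlay(s,49.4,'s8o',(200,180,340,330),4)
E
```

```text
10.15 [0.54661589 0.17529895 0.08011094] [-2.64468354e+00 -1.69517761e+00  1.12704952e-03] [-0.34468088  0.26767508  0.54699705] [ 0.03922957 -0.00941258]
```

View pics/w8o.png

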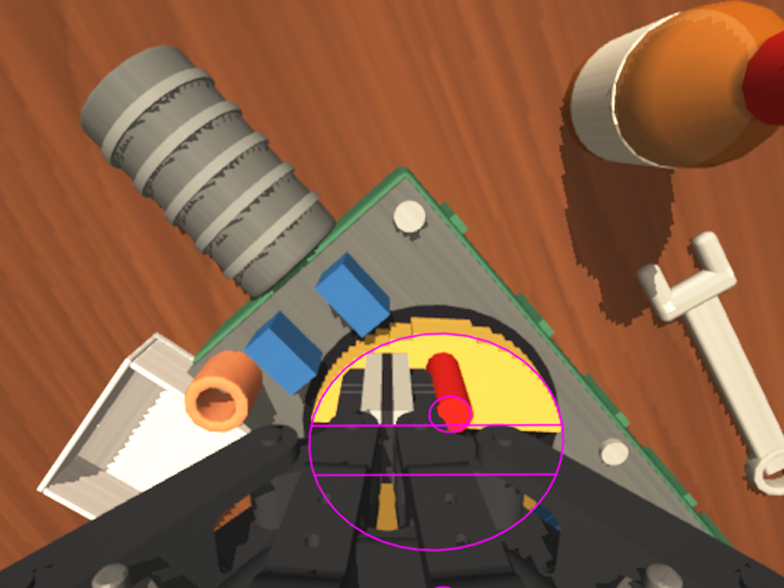

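View pics/s8o.png

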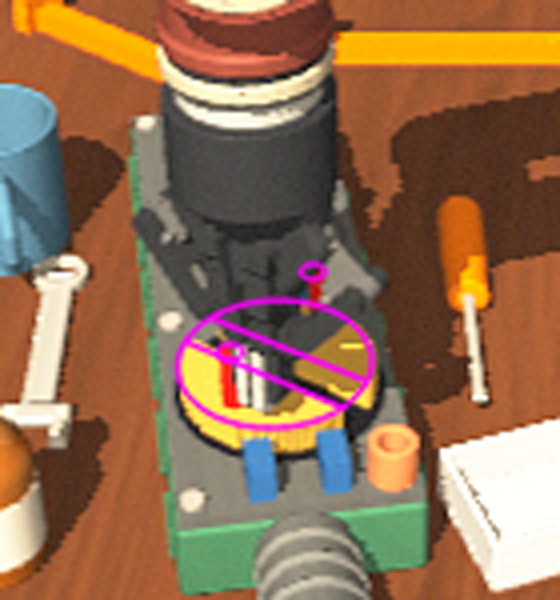

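The overlay at 49.4° fits the peg. The finger is about 3 mm from it and correctly placed. Compute the arc steps.

```bash
python3 - <<'E'
import numpy as np
c=np.array([.5485,.135]);p=np.array([.5466,.1753])-c
for i in range(10):
    a=-.1;n=np.array([np.cos(a)*p[0]-np.sin(a)*p[1],np.sin(a)*p[0]+np.cos(a)*p[1]])
    print(((n-p)/.025).round(2),n+c); p=n
E
```

```text
[ 0.16 -0.  ] [0.55063278 0.17528835]
[ 0.16 -0.02] [0.55464425 0.17487415]
[ 0.16 -0.03] [0.55859432 0.17406155]
[ 0.15 -0.05] [0.56244354 0.17285865]
[ 0.15 -0.06] [0.56615344 0.17127749]
[ 0.14 -0.08] [0.56968695 0.16933385]
[ 0.13 -0.09] [0.57300877 0.16704715]
[ 0.12 -0.1 ] [0.57608571 0.16444026]
[ 0.11 -0.12] [0.57888702 0.1615392 ]
[ 0.1  -0.13] [0.58138471 0.15837298]
```

Call:
carry_out:
  series:
    - [0.16,0,0,0,0,-1,0]
    - [0.16,-0.02,0,0,0,-1,0]
    - [0.16,-0.03,0,0,0,-1,0]
    - [0.15,-0.05,0,0,0,-1,0]
    - [0,0,0,0,0,0,0]

```text
t: 10.75
tool_pos: [0.5622, 0.1734, 0.0802]
tool_rot: [-2.928, -1.137, 0.001]
contact_force: [-1.9, 0.9, -0.3]
opening: 0.0001
```

```bash
python3 - <<'E'
from ang import *
o,p=wsnap('w9'); print(o['t'],o['tool_pos'],o['tool_rot'],o['contact_force'],todrive(q,o['tool_pos']))
overlay(p,30,'w9o',None,1.4)
E
```

```text
10.75 [0.56224848 0.17341479 0.08016336] [-2.92813005e+00 -1.13746534e+00  5.71527918e-04] [-1.85414822  0.90106048 -0.30898417] [ 0.03306668 -0.02390212]
```

View pics/w9o.png

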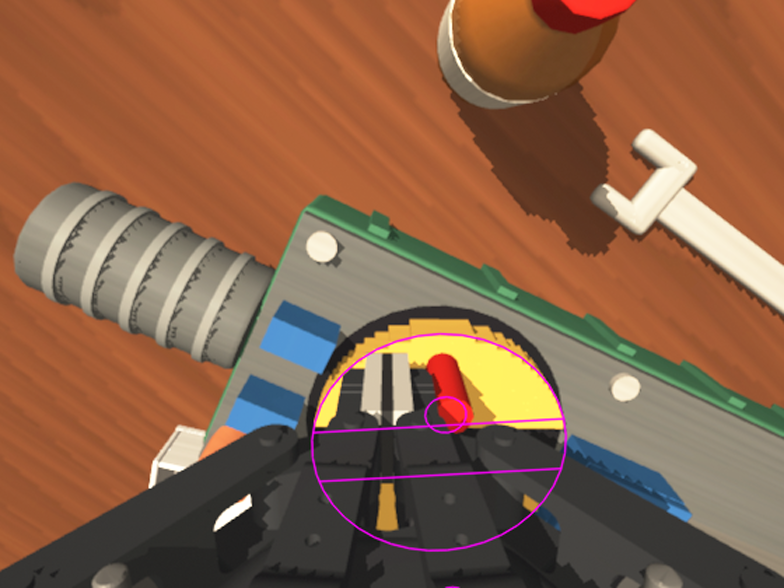

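The disc turns along with the finger at about 2 N; about 27° remain. Continue the arc.

Call:
carry_out:
  series:
    - [0.15,-0.06,0,0,0,-1,0]
    - [0.14,-0.08,0,0,0,-1,0]
    - [0.13,-0.09,0,0,0,-1,0]
    - [0.12,-0.1,0,0,0,-1,0]
    - [0,0,0,0,0,0,0]

```text
t: 11.3
tool_pos: [0.576, 0.1653, 0.0802]
tool_rot: [-3.095, -0.535, -0.001]
contact_force: [-0.2, 1.6, -0.5]
opening: -0.0
```

```bash
python3 - <<'E'
from ang import *
o,p=wsnap('w10'); print(o['t'],o['tool_pos'],o['tool_rot'],o['contact_force'],todrive(q,o['tool_pos']), 2*np.arctan2(-o['tool_rot'][1],-o['tool_rot'][0]))
overlay(p,4,'w10o',None,1.4)
E
```

```text
11.3 [0.57596296 0.16530665 0.08022798] [-3.09500032e+00 -5.35493198e-01 -1.18935891e-03] [-0.21545231  1.63943167 -0.53043459] [ 0.02146015 -0.03481622] 0.34264535864404144
```

View pics/w10o.png

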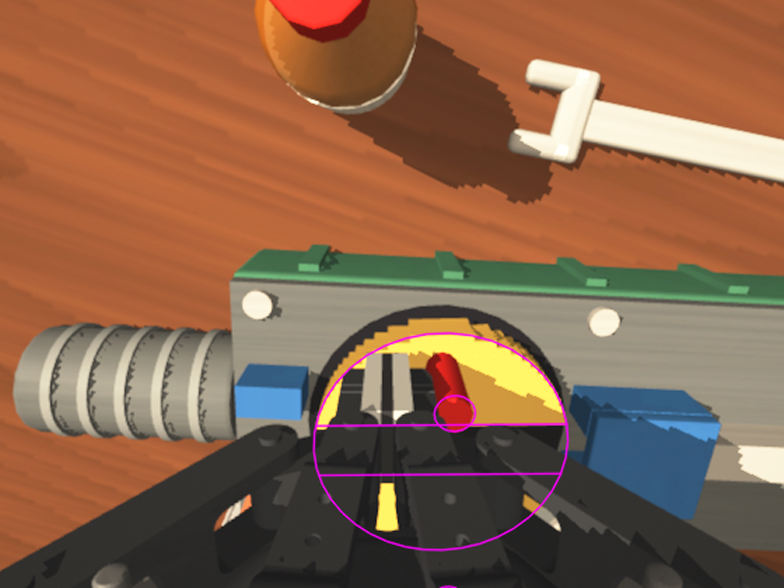

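About 4° is left. One small step more, then back off along drive +x, lift, and look.

Call:
carry_out:
  series:
    - [0.07,-0.07,0,0,0,-0.6,0]
    - [0,0,0,0,0,0,0]
    - [-0.17,0.58,0,0,0,0,0]
    - [0,0,0.5,0,0,0,0]
    - [0,0,1,0,0,0,0]
    - [0,0,1,0,0,0,0]
    - [0,0,1,0,0,0,0]
    - [0,0,1,0,0,0,0]
    - [0,0,0.8,0,0,0,0]
    - [-1,-1,0,0,0,0,0]
    - [-1,-1,0,0,0,0,0]
    - [-1,-0.5,0,0,0,0,0]

```text
t: 12.55
tool_pos: [0.4976, 0.114, 0.2142]
tool_rot: [3.109, 0.441, 0.002]
contact_force: [0.0, -0.7, 0.1]
opening: -0.0001
```

Call:
carry_out:
  series:
    - [0,0,0,0,0,0,0]
    - [0,0,0,0,0,0,0]

```text
t: 12.75
tool_pos: [0.4985, 0.1152, 0.214]
tool_rot: [3.11, 0.44, 0.004]
contact_force: [-0.2, 0.2, 0.6]
opening: 0.0002
```

```bash
python3 - <<'E'
from ang import *
o,p=wsnap('w11'); print(o['t'],o['tool_pos'],o['tool_rot'],o['contact_force'])
overlay(p,0,'w11o',None,1.4)
P=[toz(p,np.array(m['position'])*[560,420],.1) for m in ctrl.mark_of(p,'peg_a')[:2]]; print(P,[todrive(q,x) for x in P])
for k,z in(('disc_top',.068),('bar_head',.0725),('bar_nose',.058),('guide',.05),('socket_at',.05),('bushing_at',.05)):
    for m in ctrl.mark_of(p,k)[:2]: print(k,m['p'],todrive(q,toz(p,np.array(m['position'])*[560,420],z)).round(4))
E
```

```text
12.75 [0.4984921  0.11522181 0.21404096] [3.1101089  0.44048279 0.00377197] [-0.16590104  0.16234899  0.59108779]
[array([0.58251375, 0.14699673, 0.1       ]), array([0.51537258, 0.12244663, 0.1       ])] [array([ 0.00205028, -0.03600907]), array([-0.00283172,  0.03531281])]
disc_top 0.76 [0.0001 0.0009]
bar_head 0.48 [-0.2852  0.2941]
guide 0.72 [-0.1  0. ]
socket_at 0.63 [-0.1659  0.0414]
bushing_at 0.66 [0.0687 0.0453]
```

View pics/w11o.png

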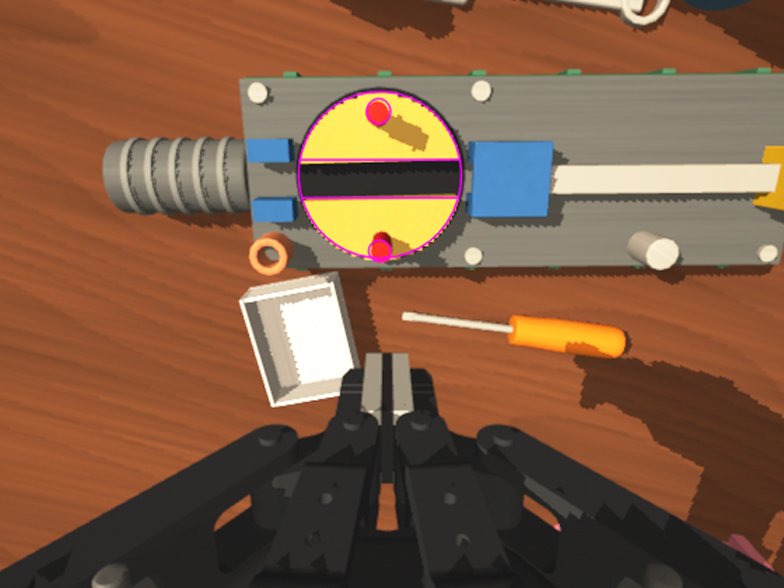

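Slot now lines up within about 1–2°. Next, go behind the yellow head.

Call:
carry_out:
  series:
    - [0.48,-0.96,0,0,0,0,0]
    - [0.48,-0.96,0,0,0,0,0]
    - [0.48,-0.96,0,0,0,0,0]
    - [0.48,-0.96,0,0,0,0,0]
    - [0.48,-0.96,0,0,0,0,0]
    - [0.48,-0.96,0,0,0,0,0]
    - [0.48,-0.96,0,0,0,0,0]
    - [0.48,-0.96,0,0,0,0,0]
    - [0.48,-0.96,0,0,0,0,0]
    - [0.48,-0.96,0,0,0,0,0]
    - [0.48,-0.96,0,0,0,0,0]
    - [0,0,0,0,0,0,0]

```text
t: 14.35
tool_pos: [0.6311, -0.1514, 0.2123]
tool_rot: [3.111, 0.435, -0.001]
contact_force: [0.1, 0.3, 0.1]
opening: -0.0001
```

```bash
python3 - <<'E'
from ang import *
o,p=wsnap('w12'); print(o['t'],o['tool_pos'],o['tool_rot'],todrive(q,o['tool_pos']))
for k,z in(('bar_head',.0725),('guide',.05),('socket_at',.05),('mug',0)):
    for m in ctrl.mark_of(p,k)[:3]: print(k,m['p'],np.array(m['position'])*[560,420],todrive(q,toz(p,np.array(m['position'])*[560,420],z)).round(4))
E
```

```text
14.35 [ 0.63110217 -0.15142109  0.21227054] [ 3.11061944e+00  4.35393509e-01 -5.42974106e-04] [-0.29809391  0.00042572]
bar_head 0.97 [217.896 189.084] [-0.2476 -0.0019]
bar_head 0.96 [370.776 241.92 ] [-0.3818  0.0476]
guide 0.69 [ 60.424 185.682] [-0.0992  0.0002]
socket_at 0.88 [143.92  229.992] [-0.1706  0.0442]
```

View pics/w12.png

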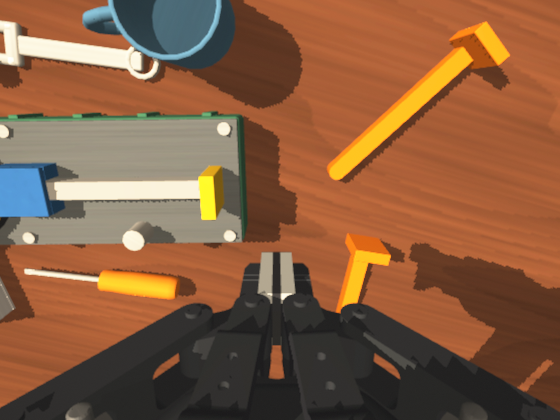

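The head rear face is at drive x ≈ −0.248; the fingers are above and behind it. Descend behind the head to z ≈ 0.058.

Call:
carry_out:
  series:
    - [-0.12,0.5,0,0,0,0.05,0]
    - [0,0,-0.9,0,0,0,0]
    - [0,0,-0.9,0,0,0,0]
    - [0,0,-0.9,0,0,0,0]
    - [0,0,-0.9,0,0,0,0]
    - [0,0,-0.9,0,0,0,0]
    - [0,0,-0.9,0,0,0,0]
    - [0,0,-0.75,0,0,0,0]
    - [0,0,0,0,0,0,0]

```text
t: 15.5
tool_pos: [0.6245, -0.134, 0.0556]
tool_rot: [-3.106, -0.449, 0.009]
contact_force: [0.1, 0.1, -0.4]
opening: -0.0
```

```bash
python3 - <<'E'
from ang import *
o,p=wsnap('w13'); print(o['t'],o['tool_pos'],o['tool_rot'],o['contact_force'],todrive(q,o['tool_pos']))
E
```

```text
15.5 [ 0.62446965 -0.13398921  0.05562014] [-3.10598338 -0.44902107  0.00916858] [ 0.12295487  0.10127053 -0.43069292] [-0.27950459  0.00194158]
```

View pics/w13.png

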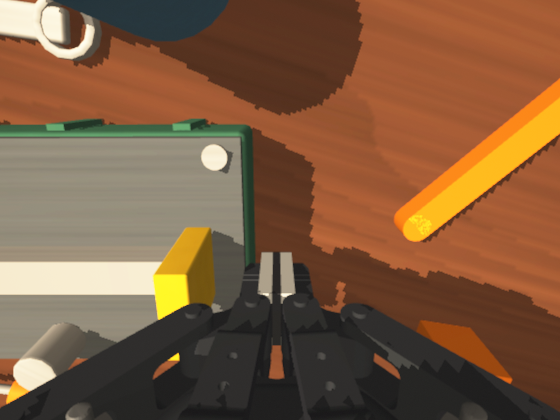

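In position behind the head, at z 0.056 with zero force. Push along drive +x.

Call:
carry_out:
  series:
    - [-0.04,0.4,0,0,0,0,0]
    - [-0.11,0.38,0,0,0,0,0]
    - [-0.11,0.38,0,0,0,0,0]
    - [-0.11,0.38,0,0,0,0,0]
    - [-0.11,0.38,0,0,0,0,0]
    - [-0.11,0.38,0,0,0,0,0]
    - [-0.11,0.38,0,0,0,0,0]
    - [0,0,0,0,0,0,0]

```text
t: 16.35
tool_pos: [0.6085, -0.0672, 0.0583]
tool_rot: [-3.107, -0.449, 0.003]
contact_force: [-0.6, 0.2, -0.1]
opening: -0.0005
```

```bash
python3 - <<'E'
from ang import *
o,p=wsnap('w14'); print(o['t'],o['tool_pos'],o['tool_rot'],o['contact_force'],todrive(q,o['tool_pos']))
s=snap('side','s14'); cv2.imwrite('pics/s14z.png',cv2.resize(s['frame'][150:330,200:340],None,fx=3.3,fy=3.3,interpolation=2))
E
```

```text
16.35 [ 0.60852436 -0.06715835  0.05826896] [-3.10684635e+00 -4.48697954e-01  3.02069777e-03] [-0.63957279  0.17341379 -0.08139672] [-0.21087695 -0.00135443]
```

View pics/w14.png

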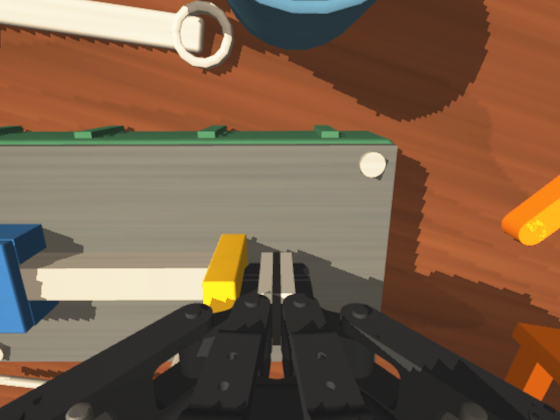

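View pics/s14z.png

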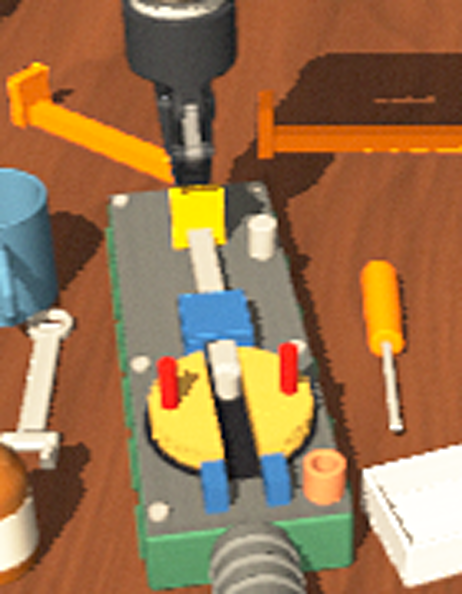

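The nose is entering the slot and the bar runs straight. Continue.

Call:
carry_out:
  series:
    - [-0.09,0.38,0,0,0,0,0]
    - [-0.1,0.38,0,0,0,0,0]
    - [-0.11,0.38,0,0,0,0,0]
    - [-0.11,0.38,0,0,0,0,0]
    - [-0.11,0.38,0,0,0,0,0]
    - [-0.11,0.38,0,0,0,0,0]
    - [-0.11,0.38,0,0,0,0,0]
    - [0,0,0,0,0,0,0]

```text
t: 17.25
tool_pos: [0.5907, -0.0011, 0.0591]
tool_rot: [-3.108, -0.449, 0.001]
contact_force: [0.4, -0.4, 0.2]
opening: -0.0001
```

```bash
python3 - <<'E'
from ang import *
o,p=wsnap('w15'); print(o['t'],o['tool_pos'],o['tool_rot'],o['contact_force'],todrive(q,o['tool_pos']))
s=snap('side','s15'); cv2.imwrite('pics/s15z.png',cv2.resize(s['frame'][150:330,200:340],None,fx=3.3,fy=3.3,interpolation=2))
E
```

```text
17.25 [ 0.59070802 -0.0011074   0.05907103] [-3.10808253e+00 -4.49246646e-01  5.67593602e-04] [ 0.38210137 -0.43955655  0.20269414] [-0.14247734 -0.00263624]
```

View pics/w15.png

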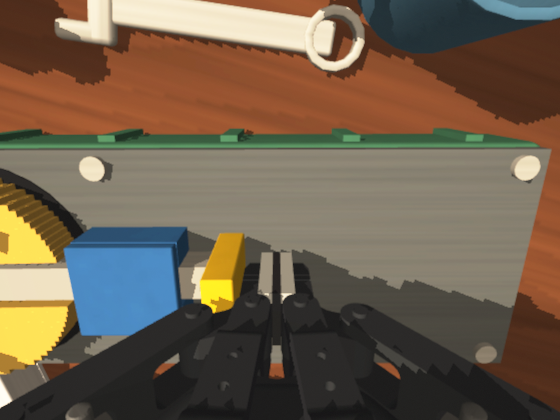

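View pics/s15z.png

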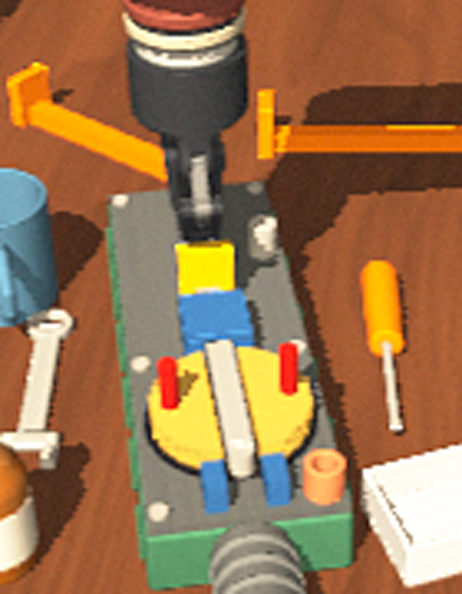

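The bar is nearly through the disc; about 15–18 mm remain. Finish in small steps, watching force.

Call:
carry_out:
  series:
    - [-0.03,0.26,0,0,0,0,0]
    - [-0.06,0.25,0,0,0,0,0]
    - [-0.03,0.1,0,0,0,0,0]
    - [0,0,0,0,0,0,0]

```text
t: 17.75
tool_pos: [0.5884, 0.0129, 0.0593]
tool_rot: [-3.109, -0.448, -0.001]
contact_force: [-0.3, -0.2, 0.2]
opening: -0.0001
```

Call:
carry_out:
  series:
    - [-0.03,0.1,0,0,0,0,0]
    - [0,0,0,0,0,0,0]

```text
t: 17.95
tool_pos: [0.5877, 0.0149, 0.0593]
tool_rot: [3.109, 0.447, 0.001]
contact_force: [1.6, -2.5, 1.2]
opening: -0.0001
```

```bash
python3 - <<'E'
from ang import *
o,p=wsnap('w16'); print(o['t'],o['tool_pos'],o['tool_rot'],o['contact_force'],todrive(q,o['tool_pos']))
E
```

```text
17.95 [0.58768692 0.01488716 0.05930045] [3.10924112e+00 4.47333066e-01 8.09532899e-04] [ 1.64620365 -2.51562943  1.23181298] [-0.12627416 -0.00418868]
```

View pics/w16.png

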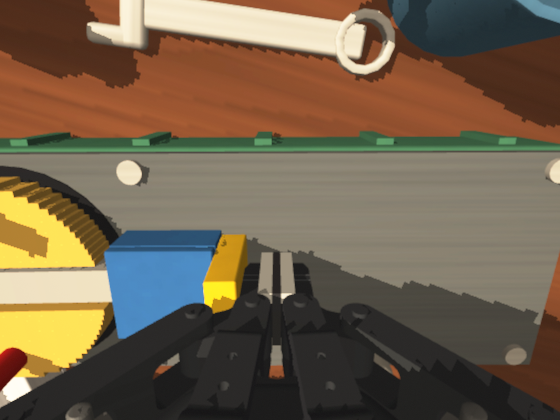

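The head appears almost against the guide, and the force is only about 3 N. Small pushes until the force rises.

Call:
carry_out:
  series:
    - [-0.02,0.1,0,0,0,0,0]
    - [0,0,0,0,0,0,0]

```text
t: 18.2
tool_pos: [0.5877, 0.015, 0.0594]
tool_rot: [3.104, 0.447, 0.002]
contact_force: [2.4, -11.7, -0.8]
opening: 0.0004
```

Call:
carry_out:
  series:
    - [-0.02,0.08,0,0,0,0,0]
    - [0,0,0,0,0,0,0]

```text
t: 18.4
tool_pos: [0.5878, 0.0151, 0.0595]
tool_rot: [3.101, 0.447, 0.003]
contact_force: [4.2, -17.7, -2.1]
opening: -0.0
```

A hard stop at 18 N, and the finger at −0.126 with a ~15 mm half-thickness puts the head at −0.111. Back off straight, then lift and check.

Call:
carry_out:
  series:
    - [0.11,-0.38,0,0,0,0,0]
    - [0.11,-0.38,0,0,0,0,0]
    - [0.11,-0.38,0,0,0,0,0]
    - [0.11,-0.38,0,0,0,0,0]
    - [0,0,1,0,0,0,0]
    - [0,0,1,0,0,0,0]
    - [0,0,1,0,0,0,0]
    - [0,0,1,0,0,0,0]
    - [0,0,1,0,0,0,0]
    - [0,0,1,0,0,0,0]
    - [-0.5,0.5,0.5,0,0,0,0]
    - [0,0,0,0,0,0,0]

```text
t: 19.6
tool_pos: [0.5858, -0.0055, 0.2245]
tool_rot: [3.109, 0.449, 0.007]
contact_force: [0.6, -0.4, -0.3]
opening: -0.0001
```

```bash
python3 - <<'E'
from ang import *
o,p=wsnap('w17'); print(o['t'],o['tool_pos'],o['tool_rot'],o['contact_force'])
overlay(p,0,'w17o',None,1.4)
for k,z in(('disc_top',.068),('peg_a',.1),('bar_head',.0725),('bar_nose',.058),('guide',.05),('socket_at',.05),('bushing_at',.05)):
    for m in ctrl.mark_of(p,k)[:2]: print(k,round(m['p'],2),todrive(q,toz(p,np.array(m['position'])*[560,420],z)).round(4))
s=snap('side','s17'); cv2.imwrite('pics/s17z.png',cv2.resize(s['frame'][150:330,180:360],None,fx=3.3,fy=3.3,interpolation=2))
for k,z in(('bar_head',.0725),('bar_nose',.058)):
    for m in ctrl.mark_of(s,k)[:4]: print('side',k,round(m['p'],2),todrive(q,toz(s,np.array(m['position'])*[560,420],z)).round(4))
E
```

```text
19.6 [ 0.58580764 -0.00554638  0.2245096 ] [3.10874213 0.44889571 0.00710679] [ 0.63871795 -0.36458762 -0.33614864]
disc_top 0.75 [-0.0037  0.0005]
peg_a 0.71 [ 0.0004 -0.0372]
bar_head 0.88 [-0.3594  0.0507]
bar_head 0.75 [-0.1101 -0.0042]
bar_nose 0.84 [0.0661 0.0035]
bar_nose 0.82 [-0.3337  0.1989]
guide 0.71 [-0.1004  0.0007]
guide 0.59 [ 0.0662 -0.0001]
socket_at 0.74 [-0.1682  0.0414]
bushing_at 0.72 [-0.1104 -0.1129]
bushing_at 0.62 [0.0666 0.0458]
side bar_head 0.91 [-0.2578  0.318 ]
side bar_head 0.9 [-0.1173  0.0022]
side bar_head 0.63 [-0.3903 -0.1234]
side bar_head 0.58 [-0.3086  0.054 ]
side bar_nose 0.86 [-0.2701 -0.0006]
side bar_nose 0.8 [-0.279  0.222]
side bar_nose 0.8 [-0.0979  0.3046]
side bar_nose 0.69 [ 0.0704 -0.0053]
```

View pics/w17o.png

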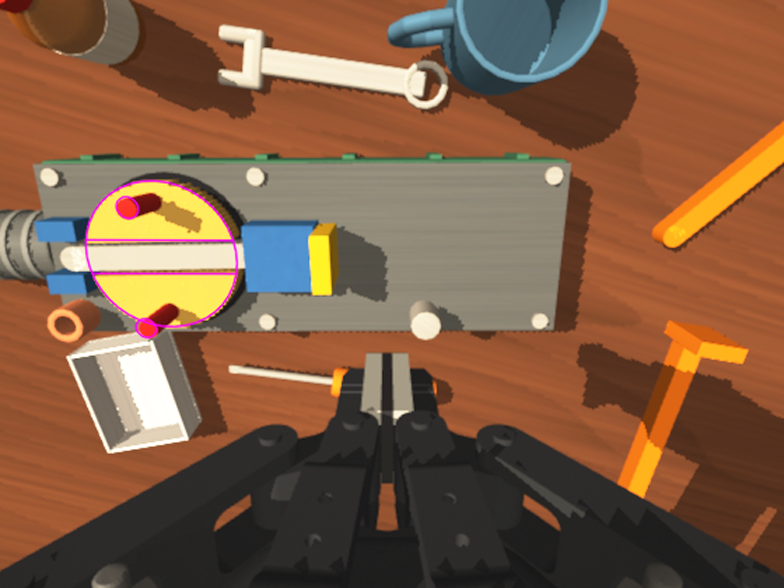

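View pics/s17z.png

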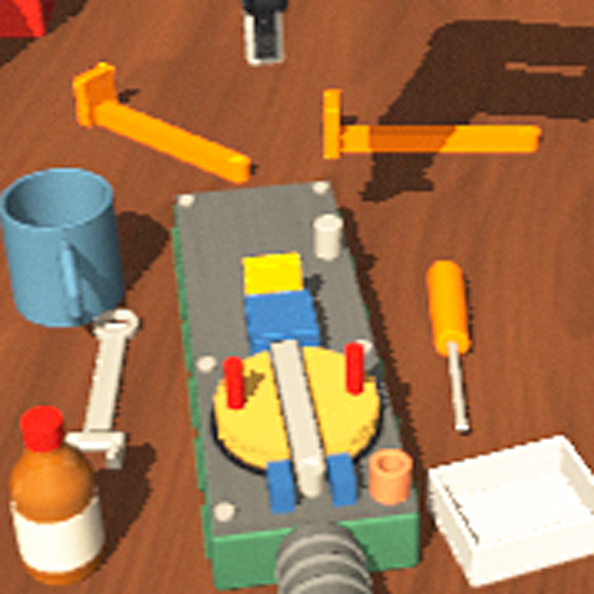

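The head is flush against the guide: bar_head x ≈ −0.110 and nose 0.066, against 0.067 expected. The slot is aligned, the bystanders are in place and the hand is clear.

```bash
python3 -c "
from station import ctrl
print(ctrl.finish_job()); print(ctrl.get_obs()['contact_force'])"
```

```text
the job is handed in; nothing more can be done
None
the job is handed in; nothing more can be done
```

I turned the disc clockwise by its far peg until the slot lined up. Then I pushed the bar by its yellow head through the guide, slot and keeper, and handed the job in at about 20 s. No verdict was reported.

**On the way:** the first straight push jammed on the peg at about 36 N wrist force. I backed off and pushed round an arc with the tool turning along, which took only about 2 N.

**Last checks:**
- **Bar:** it met a hard stop at about 18 N. The wrist camera put the head's rear face at drive x ≈ −0.110 m and the nose at 0.066 m, against −0.111 and 0.067 expected.
- **Disc:** the slot was within about 1–2° of the bar's direction before the push, and the bar now lies through it.
- **Surroundings:** the bystanders looked undisturbed in the side view and the wrist view. The hand was clear at z ≈ 0.22 m with no contact force.

**Disagreement:** the side camera put the head's rear face at x −0.117 m, y +0.002 m, and the wrist camera put it at y −0.004 m. By itself the side reading would miss the −0.115 m limit. I put this down to camera and detection error, because the hard stop and the pictures both show the head against the guide.

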